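# Draw the bolt and lever up the lamp hatch of the shutter tester

## Task

Unlock the shutter tester's heavy steel hatch by pushing the bolt's red knob with the fingertips until the bolt is fully drawn back. Then smoothly press the red paddle at the long end of the lever all the way down, so that the lever lifts the hatch to expose the lamp, and finish while still holding the paddle down. Grasp and lift nothing, keep the hand off the hatch itself, leave the lever in its cradle, and leave the camera, lens, film can and jar where they stand.

Things in the scene. Friction and masses are not known exactly. Their poses are not given: they have to be found in the camera images.
- tester: Olive-green shutter tester, fixed, placed and turned differently each time. Origin on the bench below the lever's pin. In its frame the lever runs along y, long end to -y; the lamp housing spans x -120 to 120, y 85 to 235 mm, its top at 105 mm; the control section, 165 mm high, follows to y = 365 mm. A foot plate 12 mm thick and 90 mm wide lies under the lever.
- cradle (a point): Middle of the lever's pin in the grey open cradle, 120 mm above the bench, straight above the tester's origin. The cradle's two cheeks reach 132 mm high, within 32 mm in tester x and 25 mm in tester y of this point.
- stop (a point): Middle of the top of the black rubber stop, 28 mm across, 45 mm above the bench at tester x = 0, y = -197 mm, on which the pressed paddle comes to rest.
- hatch (a joint): Angle of the hatch in rad: 0 = shut, about 0.31 = paddle on the stop. Steel plate with a yellow stripe at its free edge, 156 (tester x) x 165 (y) x 12 mm, about 3 kg (varies), hinged along tester y = 210 mm on the housing's top; top face 117 mm above the bench when shut. Falls shut when not held up. The bolt blocks it until drawn about 20 mm.
- hatch_lip (a point): Middle of the lower free edge of the hatch (tester x = 0, y = 45 mm, 105 mm above the bench when shut), which juts out over the short end of the lever.
- bolt (a joint): Position of the brass bolt in m: 0 = fully across the hatch, 0.035 = fully drawn back against its stop. It slides along the tester's +x (away from the hatch's middle), starts between 0 and 0.006, stays where it is left and needs about 2 N.
- bolt_knob (a point): Middle of the top of the bolt's upright red knob, 16 mm across; moves with the bolt. At bolt 0 it is at tester x = 120, y = 120 mm, 165 mm above the bench. The knob stands free over its upper 30 mm; on its hatch side a low steel guide (tester x 98 to 108 mm, within 15 mm in y) reaches 135 mm above the bench.
- lever: Loose dark steel lever, bar 30 mm wide, 14 mm thick, 0.3 kg, its cross pin lying in the open cradle; origin on the pin's axis. At rest its axes are the tester's, the bar slopes 0.35 rad with the long end (tester -y) up, and its round short end, 70 mm from the pin, touches the hatch's lip from below. Rocks about tester x, about 0.68 rad from rest to the stop.
- paddle (a point): Middle of the top face of the red paddle at the lever's long end, 210 mm from the pin. Paddle 50 mm wide (tester x), 60 mm along the lever, 12 mm thick. This point is about 0.20 m above the bench at rest, 0.06 m on the stop, and bows outward (tester -y) some 15 mm on its arc about the pin. Pressing takes about 3 to 7 N.
- camera_body: Loose black and silver camera, 34 x 135 mm, 80 mm high with its dials, 0.55 kg, lens barrel towards its own +x; origin at the middle of its underside.
- lens: Loose black lens, 60 mm across, 44 mm high; origin at the middle of its underside.
- film_can: Loose black film can with a white cap, 32 mm across, 50 mm high; origin at the middle of its underside.
- screw_jar: Loose clear jar with a yellow cap, 44 mm across, 55 mm high; origin at the middle of its underside.

How it is judged:
On the way, in this order (a step that is already met when the one before it is completed fails the run):
1. the bolt is drawn back, with the hatch still shut (value of joint bolt above 0.024 m and value of joint hatch below 0.05 rad), for 0.2 s.
2. the lever holds the hatch up, the paddle pressed down (value of joint hatch above 0.26 rad and contact force between the fingers and lever above 1 N), for 0.4 s.
At the end, for the whole second after the job is handed in: The bolt is drawn back by more than 24 mm; the hatch stands still, more than 0.26 rad open, carried by the lever's short end; the fingers press on the lever with more than 1 N; and the lever's pin is within 12 mm of its place in the cradle (all of step 2 and value of joint bolt above 0.024 m and velocity of joint hatch between -0.1 and 0.1 rad/s and contact force between lever and hatch above 3 N and distance of lever from where it was at the start of the episode below 0.012 m); the arm keeps its last pose, push and grip.
It fails at once if the robot touches the hatch (contact force between any of the fingers, the arm and hatch above 1 N).
It fails at once if the lever is lifted or pushed out of its cradle (pin moved more than 15 mm) (distance of lever from where it was at the start of the episode above 0.015 m).
It fails at once if the hatch is flung up (faster than 1 rad/s) (velocity of joint hatch above 1 rad/s).
It fails at once if a bystander is moved by more than 15 mm or tipped (distance of any of film_can, lens, screw_jar, camera_body from where it was at the start of the episode above 0.015 m or angle between any of film_can, lens, screw_jar, camera_body's own z axis and vertical above 0.3 rad).
It also fails if it takes over 45 s, if anything falls off the work surface, if the arm or the gripper's body presses on something with over 40 N, if the wrist force passes 120 N, or if a joint passes its speed limit or range.

## Robot

A 6-joint arm with a two-finger parallel gripper is mounted at the origin on the work surface. World frame = base frame: x ahead of the robot, y to its left, z up, the work surface at z = 0. Lengths are in m, angles in rad, forces in N, time in s.
With the tool pointing down it reaches from about 0.375 to 0.975 m from the base axis. Payload 3.8 kg.
Tool frame: the origin (TCP) lies between the finger pads; the fingertips stand 22 mm ahead of it and the grasp point (between the pads) lies 3 mm ahead of it (bot.finger_overhang is the distance from the TCP to the fingertips, in m); x points along the fingers, y is the direction in which the jaws open and shut, and the axes are right-handed (so a half turn about x gives the same grasp; the last joint's range is limited). The gripper opens to 85 mm and grips with 20 to 120 N. Pads are 22 mm wide; open, the fingers measure 114 mm over their backs; the gripper's body (76 mm by 85 mm) begins 54 mm behind the grasp point. The pads swing forward as they close: fully open they stand 13 mm farther back than shut.
Start: joints at [-1.344, 0.264, 1.604, -0, 1.274, -0.037], TCP at [0.176, -0.652, 0.224] pointing down, gripper open.
Joint ranges: [-2.63, 2.63], [-0.94, 2.18], [0.31, 2.57], [-1.31, 4.45], [0, 2.66], [-2.55, 2.55]. Speed limits (rad/s): [2.57, 2.57, 3.14, 3.14, 3.14, 3.14].

## Interface

Orientations are given as a rotation vector (axis times angle).
In Python, from workcell import bot gives the robot as it stands. The module is installed in compiled form; this text tells all that it offers.
- The arm moves only by the tool arm_command, never from a script. Its argument "series" is a list that holds one entry, the list of rows, each a list of 7 numbers: the turn, a rotation vector about the tool's x, y, z in rad, then the shift along the tool's x, y, z in cm, then the opening, from 0 (shut) to 1 (fully open). In form: [[[rx, ry, rz, x, y, z, grip], ...]]. A call has 1 to 10 rows; each row shifts and turns the pose as measured when the row begins, along the tool's axes as they then stand; what a row does not reach is not made up. A row lasts 1/10 s, in which the tool goes at most 50 mm and 8.59 degrees, less where a joint would pass 70% of its speed; a pose out of reach is approached as far as the arm can. A call is refused whole if a number of a shift passes 5 or a number of a turn 0.15, either way. A call with a gripper value outside its range is refused whole. The fingers move at their own pace and stop on an object; "newtons" is the grip in N (left out, the last holds). Time passes only in rows, so rows that do not move let the fingers close. It gives the time, the measured TCP pose, the force and the opening at its end, in the units of the state.
- bot.read_state(): the state, without advancing time (a new reading comes with each control period).
- bot.read_camera(name): name is "scene" or "top" or "wrist"; returns (picture, depth): 400x640x3 uint8, blue, green, red; 400x640 float32, m along the optical axis (not along the pixel's ray), 0 where there is no reading.
- bot.camera_info(name): a dict with "K" (3x3 intrinsics, pixels), "dist_coeffs" ([k1, k2, p1, p2, k3] as OpenCV has them; the pictures are not rectified), "extrinsics" (4x4, takes a point from camera to world coordinates). Camera axes: x right, y down, z forward; pixel columns grow to the right and rows downward; lengths in m; the calibration is good to about 2 mm. A picture is of the moment at which its call begins: read the wrist's pose just before it. camera_info takes no time and is no camera call; for the wrist camera it gives the pose at the moment of the call.
- bot.finish_job(): hands the job in, once; it reports no verdict.
The state is a dict: "time": time; "q": joint angles; "joint_vel": joint speeds; "joint_torque": joint torques, N m; "tool_pos": TCP position; "tcp_rot": TCP orientation; "wrist_force": force on the tool from outside, world axes, zero at the start; "torque": the same for the moment, N m; "width": opening from 0.0 (shut) to 1.0 (fully open).
Only numpy, scipy, OpenCV 4.12 (cv2) and the standard library are available. Lean on these libraries where they do the work, as an engineer would, in place of code of your own. Each camera call takes 0.05 s, during which the arm holds its last target.

## Working session

There is one attempt and no reset: what is moved stays moved. The work goes in short steps, Python scripts to look and compute and a tool call to move; the robot and the scene stay as the last step left them, time stands still between calls to the robot, and variables do not carry over. Pictures are saved under pics/ and viewed, and the job is handed in when it is done.

Besides the shell and the picture viewer there is one more tool, called after "Request:" as name(argument=value, ...), one argument or row to a line, values as JSON. arm_command: Moves the arm, as the interface text tells. Its arguments: {"type":"object","properties":{"series":{"type":"array"},"newtons":{"type":"number"}},"required":["series"]}

```bash
ls; mkdir -p pics
python3 - <<'E'
from workcell import bot
import cv2,numpy as np
s=bot.read_state();print(s)
for n in ("scene","top"):
    im,d=bot.read_camera(n);cv2.imwrite(f"pics/{n}0.png",im);np.savez(f"{n}0.npz",im=im,d=d)
    i=bot.camera_info(n);print(n,i);np.savez(f"{n}_i.npz",K=i["K"],D=i["dist_coeffs"],T=i["extrinsics"])
E
```

```text
pics
{'time': 0.0, 'q': array([-1.34387621e+00,  2.64762348e-01,  1.60536894e+00,  1.77173496e-05,
        1.27371833e+00, -3.68928219e-02]), 'joint_vel': array([ 1.03845803e-03, -6.91923205e-04, -1.17697045e-03, -4.40076271e-04,
        2.10831473e-05, -1.01459164e-03]), 'joint_torque': array([-1.30123917e-03, -5.15110588e+01, -3.67314863e+01, -3.21038951e-04,
        1.28707982e-02, -1.31652530e-05]), 'tool_pos': array([ 0.17585499, -0.65091235,  0.2227586 ]), 'tcp_rot': array([ 2.0813548 ,  0.27853017, -2.08176901]), 'wrist_force': array([ 0.30443546, -0.9784504 ,  0.6987157 ]), 'torque': array([ 0.02082603, -0.00039872, -0.02307674]), 'width': 1.0001569185506025}
scene {'K': array([[464.88983134,   0.        , 325.10621345],
       [  0.        , 464.88983134, 199.71370098],
       [  0.        ,   0.        ,   1.        ]]), 'dist_coeffs': array([-0.07491261,  0.        ,  0.        ,  0.        ,  0.        ]), 'extrinsics': array([[-0.44866433,  0.69146643, -0.56619299,  1.15276179],
       [ 0.89369505,  0.34931761, -0.28157835,  0.21922285],
       [ 0.00307921, -0.63233803, -0.77468647,  0.94535437],
       [ 0.        ,  0.        ,  0.        ,  1.        ]])}
top {'K': array([[513.20562677,   0.        , 313.27710898],
       [  0.        , 513.20562677, 202.33345414],
       [  0.        ,   0.        ,   1.        ]]), 'dist_coeffs': array([-0.13301202,  0.        ,  0.        ,  0.        ,  0.        ]), 'extrinsics': array([[-0.02998147, -0.99261954,  0.11750559,  0.40454448],
       [-0.99948055,  0.03116178,  0.00822005, -0.10315618],
       [-0.01182107, -0.1171981 , -0.9930382 ,  1.54901143],
       [ 0.        ,  0.        ,  0.        ,  1.        ]])}
```

View pics/scene0.png

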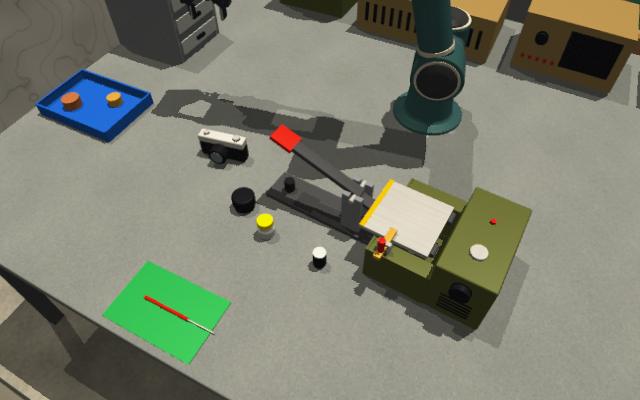

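View pics/top0.png

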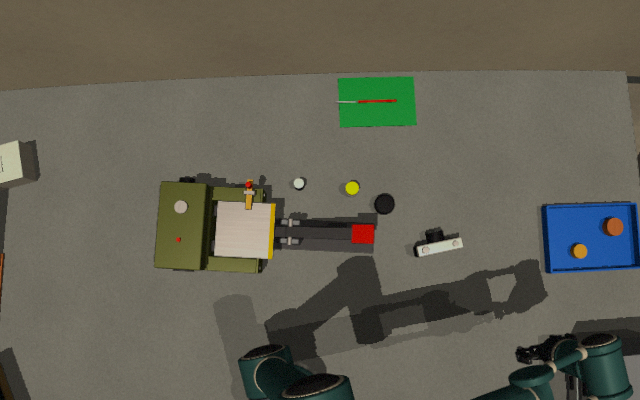

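The scene view shows the knob at about (381,244), the paddle at (286,138) and the camera, lens, jar and can left of and below the lever. In the top view the knob is near (249,184), the paddle at (363,234), and the tester's +x points roughly along world +x.

```bash
cat > h.py <<'E'
import numpy as np,cv2
def ray(n,uv):
    z=np.load(n+"_i.npz");p=cv2.undistortPoints(np.array(uv,float).reshape(-1,1,2),z["K"],z["D"]).reshape(-1,2)
    d=np.c_[p,np.ones(len(p))]@z["T"][:3,:3].T
    return z["T"][:3,3],d
def plane(n,uv,h):
    o,d=ray(n,uv);return o+d*((h-o[2])/d[:,2])[:,None]
def depthpt(n,uv,dep):
    o,d=ray(n,uv);return o+d*np.array(dep)[:,None]
def tri(a,ua,b,ub):
    o1,d1=ray(a,[ua]);o2,d2=ray(b,[ub]);d1=d1[0];d2=d2[0]
    t=np.linalg.lstsq(np.c_[d1,-d2],o2-o1,rcond=None)[0]
    p,q=o1+d1*t[0],o2+d2*t[1];return (p+q)/2,np.linalg.norm(p-q)
def blobs(im,lo,hi,amin=15):
    m=cv2.inRange(cv2.cvtColor(im,cv2.COLOR_BGR2HSV),lo,hi)
    n,l,s,c=cv2.connectedComponentsWithStats(m)
    return [(s[i],c[i],l==i) for i in range(1,n) if s[i][4]>=amin]
E
python3 - <<'E'
from h import *
for n in("scene","top"):
    z=np.load(n+"0.npz");im,d=z["im"],z["d"]
    for name,lo,hi in(("red",(0,180,90),(6,255,255)),("yel",(22,150,120),(32,255,255))):
        for s,c,m in blobs(im,lo,hi):
            v,u=np.nonzero(m);P=depthpt(n,np.c_[u,v],d[v,u]);
            print(n,name,s,c.round(1),"mean",P.mean(0).round(3),"min",P.min(0).round(3),"max",P.max(0).round(3))
E
```

```text
scene red [270 124  32  28 453] [285.3 137.4] mean [ 0.485 -0.217  0.203] min [ 0.274 -0.378  0.001] max [1.153 0.219 0.945]
scene red [491 219   5   4  20] [493.  220.5] mean [0.513 0.274 0.211] min [0.472 0.219 0.168] max [1.153 0.282 0.945]
scene red [379 237   6   9  42] [381.6 240.8] mean [0.626 0.086 0.164] min [0.605 0.074 0.138] max [0.633 0.093 0.168]
scene red [145 296  42  25 143] [165.4 307.4] mean [ 0.904 -0.294  0.016] min [ 0.898 -0.357  0.005] max [1.153 0.219 0.945]
scene yel [359 180  35  46 269] [376.  202.9] mean [0.502 0.026 0.116] min [ 0.42  -0.011  0.012] max [0.576 0.038 0.123]
scene yel [257 214  16  14 186] [264.5 220.2] mean [ 0.627 -0.203  0.06 ] min [ 0.583 -0.253 -0.   ] max [1.153 0.219 0.945]
top red [358 100  38   3  59] [377.7 100.6] mean [ 0.891 -0.297  0.035] min [ 0.405 -0.355 -0.001] max [ 0.904 -0.103  1.549]
top red [245 182   6   5  24] [247.7 184.1] mean [0.624 0.086 0.165] min [0.618 0.08  0.157] max [0.63  0.094 0.169]
top red [351 224  23  20 424] [362.6 233.3] mean [ 0.478 -0.219  0.2  ] min [ 0.405 -0.265  0.007] max [ 0.517 -0.103  1.549]
top red [176 238   5   4  15] [177.8 239.3] mean [0.478 0.279 0.172] min [0.474 0.273 0.165] max [0.482 0.285 0.179]
top yel [345 181  14  14 148] [351.7 187.8] mean [ 0.621 -0.205  0.053] min [ 0.603 -0.224 -0.007] max [ 0.65  -0.186  0.065]
top yel [268 203   8  56 250] [271.3 230.8] mean [0.498 0.029 0.117] min [ 0.422  0.016 -0.003] max [0.59  0.04  0.126]
```

Run:
```python
from h import *
from scipy.optimize import least_squares
z=np.load("top0.npz");im,d=z["im"],z["d"]
# hatch incl stripe: stripe rows & white
yb=max(blobs(im,(22,150,120),(32,255,255)),key=lambda b:b[0][3])[2]
v,u=np.nonzero(yb)
# free edge: max column per row
E=np.array([[u[v==r].max()+.5,r] for r in np.unique(v)[3:-3]])
P=plane("top",E,.117);k=np.polyfit(P[:,0],P[:,1],1);print("free edge y=",k,"resid",np.std(P[:,1]-np.polyval(k,P[:,0])))
ends=plane("top",[[E[0,0],v.min()-.5],[E[-1,0],v.max()+.5]],.117);print(ends, np.linalg.norm(ends[0]-ends[1]))
edge=ends.mean(0)
pads=tri("top",[362.6,233.3],"scene",[285.3,137.4]);print("paddle",pads)
kn=plane("top",[[247.7,184.1]],.165)[0];print("knob",kn,tri("top",[247.7,184.1],"scene",[381.6,238.5]))
pad=pads[0]
def f(p):
    x,y,t,b=p;R=np.array([[np.cos(t),-np.sin(t)],[np.sin(t),np.cos(t)]])
    w=lambda q:R@np.array(q)+[x,y]
    return np.r_[w([0,.045])-edge[:2],w([0,-.194])-pad[:2],w([.12+b,.12])-kn[:2],.05*(t-np.arctan(k[0]))]
r=least_squares(f,[.49,-.02,0,.003]);print(r.x,(r.fun*1000).round(1),"edge angle",np.arctan(k[0]))
# others
for n,uv,h in(("can",[299,183],.05),("lens",[384,203.5],.044),("jar",[351.7,187.8],.055),("cam",[440,247],.07)):print(n,plane("top",[uv],h)[0].round(3))
```

```text
free edge y= [-0.07988306  0.06206549] resid 0.0008292115505112646
[[0.57685796 0.01498218 0.117     ]
 [0.42020832 0.02686764 0.117     ]] 0.1570998791702026
paddle (array([ 0.47866056, -0.22011045,  0.19606532]), np.float64(0.0013178744322315478))
knob [0.62419067 0.08625329 0.165     ] (array([0.6238429 , 0.08505758, 0.16872116]), np.float64(0.0014521947396293263))
[ 0.49447322 -0.02485583 -0.07846592  0.00060899] [-0.5 -0.9  0.6  1.9 -0.1 -0.9  0.1] edge angle -0.07971378995030282
can [ 0.641 -0.05   0.05 ]
lens [ 0.573 -0.299  0.044]
jar [ 0.621 -0.205  0.055]
cam [ 0.438 -0.453  0.07 ]
```

```bash
cat >> h.py <<'E'
from scipy.spatial.transform import Rotation as Ro
O=np.array([.4945,-.0249,0]);RT=Ro.from_euler("z",-.0785).as_matrix()
def t2w(p):return O+RT@np.array(p)
def w2t(p):return RT.T@(np.array(p)-O)
def st():
    from workcell import bot
    s=bot.read_state();R=Ro.from_rotvec(s["tcp_rot"]).as_matrix();return s,R
def goto(tgt,Rg=None):
    s,R=st();print("t",round(s["time"],2),"tcp",s["tool_pos"].round(4),"tester",w2t(s["tool_pos"]).round(4),"shift cm",(100*R.T@(np.array(tgt)-s["tool_pos"])).round(2),"F",s["wrist_force"].round(1),"w",round(s["width"],2))
    if Rg is not None: print("turn",Ro.from_matrix(R.T@Rg).as_rotvec().round(4))
# fingers down, tool y along tester y
E
python3 - <<'E'
from h import *
from workcell import bot
s,R=st();print(R.round(3));print(RT.round(3),bot.finger_overhang)
for sy in(1,-1):
  for ax in(0,1):
    y=sy*RT[:,ax];x=np.array([0,0,-1.]);z=np.cross(x,y);goto(t2w([.095,.12,.30]),np.c_[x,y,z])
print(t2w([.095,.12,.30]))
E
```

```text
[[-0.001  0.261 -0.965]
 [ 0.002 -0.965 -0.261]
 [-1.    -0.002 -0.   ]]
[[ 0.997  0.078  0.   ]
 [-0.078  0.997 -0.   ]
 [-0.     0.     1.   ]] 0.022
t 0.1 tcp [ 0.1759 -0.651   0.2229] tester [-0.2686 -0.6491  0.2229] shift cm [ -7.59 -60.26 -60.07] F [-0.1 -0.2 -0.3] w 1.0
turn [-1.2285 -0.0013  0.0018]
t 0.1 tcp [ 0.1759 -0.651   0.2229] tester [-0.2686 -0.6491  0.2229] shift cm [ -7.59 -60.26 -60.07] F [-0.1 -0.2 -0.3] w 1.0
turn [-2.7993e+00 -2.9000e-03  4.0000e-04]
t 0.1 tcp [ 0.1759 -0.651   0.2229] tester [-0.2686 -0.6491  0.2229] shift cm [ -7.59 -60.26 -60.07] F [-0.1 -0.2 -0.3] w 1.0
turn [1.9131e+00 1.9000e-03 1.4000e-03]
t 0.1 tcp [ 0.1759 -0.651   0.2229] tester [-0.2686 -0.6491  0.2229] shift cm [ -7.59 -60.26 -60.07] F [-0.1 -0.2 -0.3] w 1.0
turn [3.423e-01 3.000e-04 2.000e-03]
[0.59861777 0.08728061 0.3       ]
```

Request:
arm_command(
  series=[
    [[0.14,0,0,-4,0,0,0],[0.14,0,0,-4,0,0,0],[0.06,0,0,0,0,0,0],[0,0,0,0,-4.2,-2,0],[0,0,0,0,-4.2,-2,0],[0,0,0,0,-4.2,-2,0],[0,0,0,0,-4.2,-2,0],[0,0,0,0,-4.2,-2,0],[0,0,0,0,-4.2,-2,0],[0,0,0,0,-4.2,-2,0]],
  ],
)

```text
time: 1.1
tool_pos: [0.3428, -0.3637, 0.2987]
tcp_rot: [-2.157, 0.095, 2.169]
wrist_force: [0.9, -0.3, -0.6]
width: -0.005
```

```bash
cat >> h.py <<'E'
RG=np.c_[[0,0,-1.],-RT[:,1],-RT[:,0]]
E
python3 -c "
from h import *
goto(t2w([.092,.12,.28]),RG);print(st()[0]['q'])"
```

```text
t 1.1 tcp [ 0.3428 -0.3637  0.2987] tester [-0.1246 -0.3496  0.2987] shift cm [  2.38 -47.42 -20.59] F [ 0.9 -0.3 -0.6] w -0.01
turn [-0.023   0.006   0.0136]
[-0.86859776 -0.10153769  1.86106806  0.00553914  1.39589314  0.80269547]
```

Request:
arm_command(
  series=[
    [[0,0,0,0,-4.6,-2,0],[0,0,0,0,-4.6,-2,0],[0,0,0,0,-4.6,-2,0],[0,0,0,0,-4.6,-2,0],[0,0,0,0,-4.6,-2,0],[0,0,0,0,-4.6,-2,0],[0,0,0,0,-4.6,-2,0],[0,0,0,0,-4.6,-2,0],[0,0,0,0,-4.6,-2,0],[0,0,0,0,-4.6,-2,0]],
  ],
)

```text
time: 2.1
tool_pos: [0.5823, 0.0753, 0.3003]
tcp_rot: [-2.154, 0.096, 2.171]
wrist_force: [0.9, 0.5, 0.2]
width: -0.002
```

```bash
python3 -c "
from h import *
goto(t2w([.092,.12,.167]),RG);print(st()[0]['q'])"
```

```text
t 2.1 tcp [0.5823 0.0753 0.3003] tester [0.0796 0.1068 0.3003] shift cm [13.33 -1.18 -1.32] F [0.9 0.5 0.2] w -0.0
turn [-0.0237  0.0082  0.0132]
[0.07752198 0.06365731 1.69592457 0.01458836 1.38794371 1.74786523]
```

Request:
arm_command(
  series=[
    [[-0.024,0.008,0.013,3,-1.2,-1.2,0],[0,0,0,4,0,0,0],[0,0,0,2.5,0,0,0],[0,0,0,0,0,0,0]],
  ],
)

```text
time: 2.5
tool_pos: [0.5983, 0.0956, 0.2015]
tcp_rot: [-2.187, 0.072, 2.185]
wrist_force: [-0.1, 0.5, -1.2]
width: 0.001
```

```bash
python3 -c "
from h import *
from workcell import bot
goto(t2w([.092,.12,.167]),RG)
i=bot.camera_info('wrist');np.savez('wrist_i.npz',K=i['K'],D=i['dist_coeffs'],T=i['extrinsics'])
a=bot.read_camera('scene')[0];w=bot.read_camera('wrist')[0]
a=cv2.resize(a[170:310,300:460],None,fx=4.3,fy=4.2);cv2.imwrite('pics/a1.png',a);cv2.imwrite('pics/w1.png',w)"
```

```text
t 2.5 tcp [0.5983 0.0956 0.2015] tester [0.094  0.1282 0.2015] shift cm [3.45 0.83 0.22] F [-0.1  0.5 -1.2] w 0.0
turn [ 0.0111 -0.0011  0.0021]
```

View pics/a1.png

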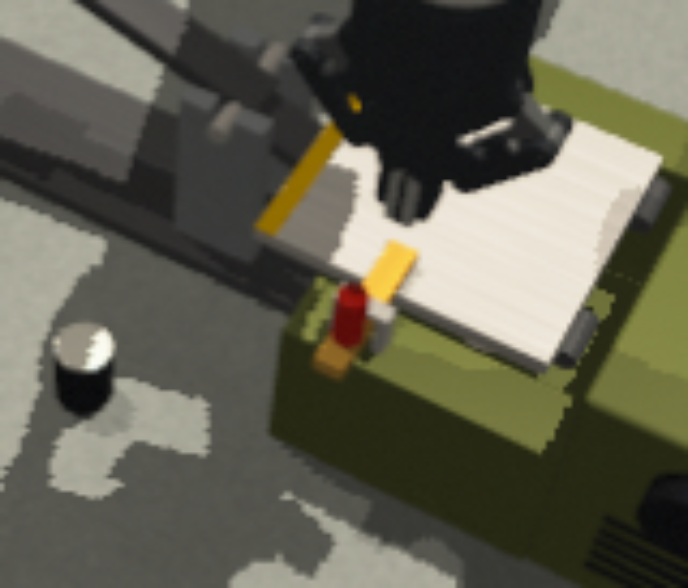

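View pics/w1.png

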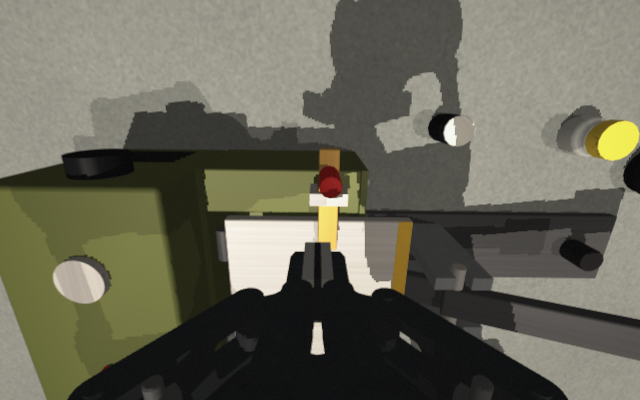

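The close-up shows the shut fingertips above the hatch side of the knob. In the wrist view the tips are at (318,265) and the knob at (330,183), which agrees with the 8 mm tool-y offset I worked out.

Request:
arm_command(
  series=[
    [[0,0,0,0,0.8,0.1,0],[0,0,0,2,0,0,0],[0,0,0,1.3,0,0,0],[0,0,0,0,0,0,0]],
  ],
)

```text
time: 3.0
tool_pos: [0.6041, 0.0849, 0.1809]
tcp_rot: [-2.207, 0.072, 2.161]
wrist_force: [1.0, -0.1, -0.7]
width: 0.001
```

```bash
python3 -c "
from h import *
goto(t2w([.139,.12,.167]),RG)"
```

```text
t 3.0 tcp [0.6041 0.0849 0.1809] tester [0.1006 0.1181 0.1809] shift cm [ 1.47 -0.15 -3.81] F [ 1.  -0.1 -0.7] w 0.0
turn [ 0.0084 -0.0208  0.0046]
```

Request:
arm_command(
  series=[
    [[0,-0.02,0,0,0,0.8,0],[0,0,0,0,0,0,0],[0,0,0,1.5,0,0,0],[0,0,0,0,0,0,0]],
  ],
)

```text
time: 3.4
tool_pos: [0.5974, 0.0849, 0.1688]
tcp_rot: [-2.188, 0.072, 2.177]
wrist_force: [-0.5, 0.7, -0.6]
width: 0.0
```

```bash
python3 -c "
from h import *
from workcell import bot
goto(t2w([.139,.12,.167]),RG)
a=bot.read_camera('scene')[0]
a=cv2.resize(a[170:310,300:460],None,fx=4.3,fy=4.2);cv2.imwrite('pics/a2.png',a)"
```

```text
t 3.4 tcp [0.5974 0.0849 0.1688] tester [0.0939 0.1175 0.1688] shift cm [ 0.2  -0.21 -4.51] F [-0.5  0.7 -0.6] w 0.0
turn [ 0.0075 -0.0047  0.0054]
```

View pics/a2.png

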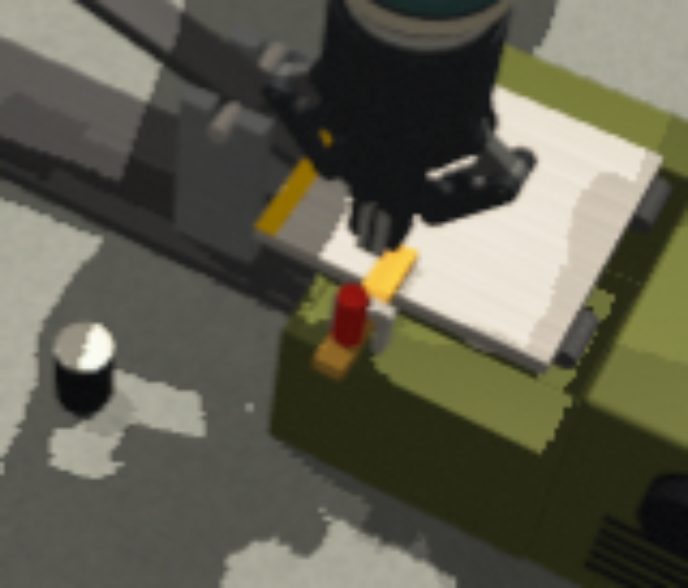

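The tips are 18 mm below the knob's top, on its hatch side, and clear of the hatch and the bolt. Now the push.

Request:
arm_command(
  series=[
    [[0,0,0,0.1,-0.1,-1,0],[0,0,0,0,0,-1,0],[0,0,0,0,0,-1,0],[0,0,0,0,0,-0.8,0],[0,0,0,0,0,0,0]],
  ],
)

```text
time: 3.95
tool_pos: [0.6413, 0.0835, 0.17]
tcp_rot: [-2.193, 0.071, 2.172]
wrist_force: [-1.2, -0.5, -0.1]
width: 0.002
```

```bash
python3 -c "
from h import *
goto(t2w([.140,.12,.167]),RG)"
```

```text
t 3.95 tcp [0.6413 0.0835 0.17  ] tester [0.1379 0.1196 0.17  ] shift cm [ 0.3  -0.04 -0.21] F [-1.2 -0.5 -0.1] w 0.0
turn [ 0.008  -0.0093  0.0061]
```

Request:
arm_command(
  series=[
    [[0,0,0,0.2,0,-0.4,0],[0,0,0,0,0,-0.4,0],[0,0,0,0,0,-0.2,0],[0,0,0,0,0,0,0]],
  ],
)

```text
time: 4.35
tool_pos: [0.6521, 0.0826, 0.1674]
tcp_rot: [-2.192, 0.071, 2.174]
wrist_force: [0.2, 0.1, 0.4]
width: 0.003
```

```bash
python3 -c "
from h import *
from workcell import bot
goto(t2w([.140,.12,.167]),RG)
a=bot.read_camera('scene')[0]
a=cv2.resize(a[170:310,300:460],None,fx=4.3,fy=4.2);cv2.imwrite('pics/a3.png',a)"
```

```text
t 4.35 tcp [0.6521 0.0826 0.1674] tester [0.1487 0.1196 0.1674] shift cm [ 0.04 -0.05  0.87] F [0.2 0.1 0.4] w 0.0
turn [ 0.0078 -0.0081  0.0059]
```

View pics/a3.png

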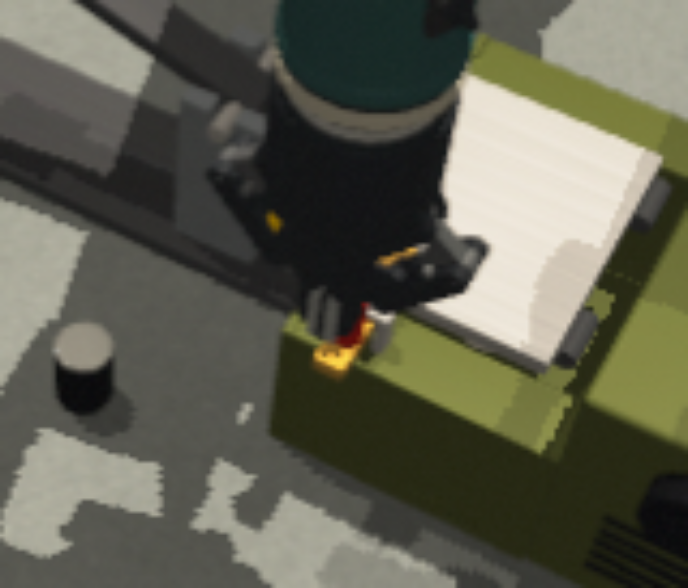

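```bash
python3 -c "
from h import *
from workcell import bot
i=bot.camera_info('wrist');np.savez('wrist_i.npz',K=i['K'],D=i['dist_coeffs'],T=i['extrinsics'])
w,d=bot.read_camera('wrist');cv2.imwrite('pics/w3.png',w);np.savez('wrist3.npz',im=w,d=d)
a,d=bot.read_camera('scene')
uv=[[375,244],[376,247],[377,250],[382,249],[384,250],[374,240],[378,255]]
for q in uv: 
  p=depthpt('scene',[q],[d[q[1],q[0]]])[0];print(q,a[q[1],q[0]],p.round(3),w2t(p).round(3))
"
```

```text
[375, 244] [41 43 44] [0.663 0.083 0.2  ] [0.159 0.121 0.2  ]
[376, 247] [70 75 75] [0.663 0.086 0.192] [0.16  0.124 0.192]
[377, 250] [62 66 75] [0.663 0.089 0.184] [0.159 0.127 0.184]
[382, 249] [12 14 89] [0.63  0.09  0.142] [0.126 0.126 0.142]
[384, 250] [ 28  73 129] [0.622 0.093 0.129] [0.118 0.128 0.129]
[374, 240] [55 58 60] [0.663 0.08  0.211] [0.159 0.118 0.211]
[378, 255] [ 71 205 249] [0.64  0.087 0.131] [0.137 0.123 0.131]
```

View pics/w3.png

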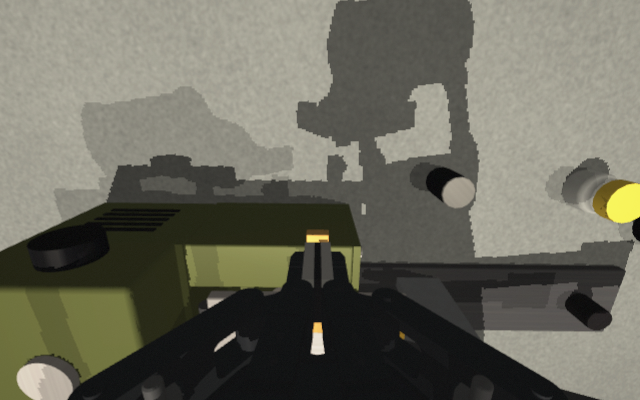

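```bash
python3 -c "
from h import *
from workcell import bot
a,d=bot.read_camera('scene')
m=[]
for v in range(225,262):
  for u in range(364,392):
    p=w2t(depthpt('scene',[[u,v]],[d[v,u]])[0])
    if p[0]>.15 and p[2]>.13: m.append((p[2],p[0],p[1],u,v))
m=np.array(m);m=m[m[:,0].argsort()];print(m[:12].round(3));print(len(m))
goto([0,0,0]);print(bot.camera_info('wrist')['extrinsics'].round(3))
"
```

```text
[[1.79e-01 1.56e-01 1.28e-01 3.78e+02 2.50e+02]
 [1.79e-01 1.59e-01 1.23e-01 3.75e+02 2.50e+02]
 [1.80e-01 1.59e-01 1.27e-01 3.77e+02 2.51e+02]
 [1.80e-01 1.58e-01 1.20e-01 3.74e+02 2.49e+02]
 [1.80e-01 1.58e-01 1.25e-01 3.76e+02 2.50e+02]
 [1.82e-01 1.55e-01 1.27e-01 3.78e+02 2.49e+02]
 [1.82e-01 1.54e-01 1.29e-01 3.79e+02 2.49e+02]
 [1.82e-01 1.60e-01 1.19e-01 3.73e+02 2.49e+02]
 [1.82e-01 1.55e-01 1.10e-01 3.70e+02 2.45e+02]
 [1.82e-01 1.58e-01 1.18e-01 3.73e+02 2.48e+02]
 [1.83e-01 1.59e-01 1.27e-01 3.77e+02 2.50e+02]
 [1.84e-01 1.60e-01 1.23e-01 3.75e+02 2.49e+02]]
501
t 4.55 tcp [0.6518 0.0827 0.1676] tester [0.1484 0.1196 0.1676] shift cm [16.15 12.95 64.57] F [-0.1  0.1  0.5] w -0.0
[[-0.071 -0.949 -0.308  0.732]
 [-0.997  0.066  0.027  0.076]
 [-0.005  0.309 -0.951  0.319]
 [ 0.     0.     0.     1.   ]]
```

```bash
python3 -c "
from h import *
z=np.load('wrist3.npz');im,d=z['im'],z['d']
for v in range(236,300,5):
  for u in (311,325):
    p=depthpt('wrist',[[u,v]],[d[v,u]])[0];print(u,v,im[v,u],p.round(3),w2t(p).round(3))
"
```

```text
311 236 [120 232 249] [0.643 0.088 0.131] [0.139 0.124 0.131]
325 236 [114 223 248] [0.642 0.078 0.131] [0.139 0.114 0.131]
311 241 [114 221 239] [0.64  0.088 0.131] [0.136 0.124 0.131]
325 241 [ 56 102 133] [0.638 0.078 0.13 ] [0.135 0.114 0.13 ]
311 246 [67 71 72] [0.663 0.085 0.184] [0.159 0.122 0.184]
325 246 [67 70 72] [0.662 0.078 0.184] [0.159 0.115 0.184]
311 251 [66 70 72] [0.663 0.085 0.189] [0.159 0.122 0.189]
325 251 [66 69 71] [0.662 0.078 0.19 ] [0.159 0.115 0.19 ]
311 256 [67 72 73] [0.663 0.084 0.195] [0.16  0.122 0.195]
325 256 [66 70 72] [0.662 0.078 0.194] [0.159 0.116 0.194]
311 261 [66 70 71] [0.663 0.084 0.199] [0.159 0.122 0.199]
325 261 [65 69 71] [0.663 0.078 0.2  ] [0.16  0.116 0.2  ]
311 266 [66 71 72] [0.663 0.084 0.203] [0.159 0.122 0.203]
325 266 [66 71 72] [0.662 0.078 0.203] [0.159 0.116 0.203]
311 271 [67 71 73] [0.662 0.084 0.207] [0.159 0.122 0.207]
325 271 [66 71 72] [0.662 0.078 0.207] [0.159 0.116 0.207]
311 276 [67 71 73] [0.663 0.084 0.211] [0.159 0.122 0.211]
325 276 [67 70 72] [0.661 0.078 0.21 ] [0.158 0.116 0.21 ]
311 281 [71 77 78] [0.662 0.084 0.213] [0.158 0.122 0.213]
325 281 [68 74 74] [0.661 0.078 0.213] [0.158 0.116 0.213]
311 286 [28 27 26] [0.663 0.084 0.219] [0.16  0.122 0.219]
325 286 [20 19 18] [0.663 0.078 0.219] [0.16  0.116 0.219]
311 291 [21 23 20] [0.663 0.084 0.222] [0.16  0.121 0.222]
325 291 [21 21 20] [0.663 0.078 0.223] [0.16  0.116 0.223]
311 296 [17 17 16] [0.663 0.084 0.225] [0.16  0.121 0.225]
325 296 [21 22 20] [0.663 0.078 0.226] [0.16  0.116 0.226]
```

Both the wrist and scene depth images put the shut fingertips at z ≈ 0.180. The stated geometry says they should be at 0.145, so the tips really stand about 35 mm higher than the reported pose suggests. They passed over the knob without touching it, and the force readings stayed near zero. I'll trust the cameras (tip z = reported z + 0.013), back off, go lower and repeat.

Request:
arm_command(
  series=[
    [[0,0,0,-0.3,0,2,0],[0,0,0,0,0,2,0],[0,0,0,0,0,1.9,0],[0,0,0,0,0,0,0],[0,0,0,1.5,0,0,0],[0,0,0,0,0,0,0]],
  ],
)

```text
time: 5.15
tool_pos: [0.5918, 0.0871, 0.1549]
tcp_rot: [-2.195, 0.071, 2.17]
wrist_force: [0.5, -0.3, -0.3]
width: 0.004
```

```bash
cat > tip.py <<'E'
from h import *
from workcell import bot
def tip(name):
    s,R=st();i=bot.camera_info('wrist');np.savez('wrist_i.npz',K=i['K'],D=i['dist_coeffs'],T=i['extrinsics'])
    w,d=bot.read_camera('wrist');cv2.imwrite(f'pics/{name}.png',w)
    out=[]
    for v in range(225,300):
        p=w2t(depthpt('wrist',[[311,v]],[d[v,311]])[0]);q=w2t(s["tool_pos"])
        if abs(p[0]-q[0])<.02 and abs(p[2]-q[2])<.05: out.append(p)
    out=np.array(out);print("tip",out[out[:,2].argmin()].round(4) if len(out) else None)
E
python3 -c "
from tip import *
goto(t2w([.092,.12,.134]),RG)
tip('w4')"
```

```text
t 5.15 tcp [0.5918 0.0871 0.1549] tester [0.0883 0.1193 0.1549] shift cm [ 2.09 -0.06 -0.35] F [ 0.5 -0.3 -0.3] w 0.0
turn [ 0.008  -0.0109  0.0063]
tip [0.0822 0.1232 0.1291]
```

View pics/w4.png

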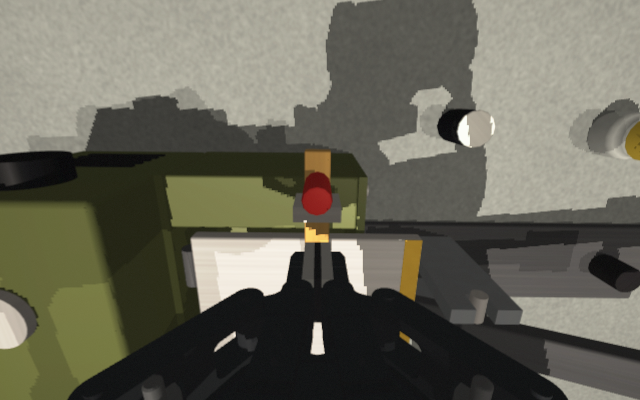

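The shut tips at (318,245) line up with the knob at (317,195), which hasn't moved. I'll lower 2 cm more and check by depth.

Request:
arm_command(
  series=[
    [[0,-0.01,0,1,0,0,0],[0,0,0,1,0,0,0],[0,0,0,0,0,0,0]],
  ],
)

```text
time: 5.5
tool_pos: [0.595, 0.0872, 0.1343]
tcp_rot: [-2.186, 0.07, 2.178]
wrist_force: [-0.7, -0.1, -0.1]
width: -0.005
```

```bash
python3 -c "
from tip import *
goto(t2w([.092,.12,.134]),RG)
i=bot.camera_info('wrist');np.savez('wrist_i.npz',K=i['K'],D=i['dist_coeffs'],T=i['extrinsics'])
w,d=bot.read_camera('wrist')
for v in range(232,272,3): print(v,w[v,311],w2t(depthpt('wrist',[[311,v]],[d[v,311]])[0]).round(3))
"
```

```text
t 5.5 tcp [0.595  0.0872 0.1343] tester [0.0914 0.1196 0.1343] shift cm [ 0.03 -0.04 -0.06] F [-0.7 -0.1 -0.1] w -0.01
turn [ 0.0076 -0.0031  0.0068]
232 [ 32  35 146] [0.117 0.122 0.166]
235 [17 20 97] [0.115 0.122 0.166]
238 [65 70 92] [0.099 0.123 0.136]
241 [72 82 88] [0.097 0.123 0.136]
244 [71 76 77] [0.102 0.122 0.149]
247 [72 76 78] [0.102 0.122 0.152]
250 [70 74 77] [0.102 0.122 0.155]
253 [73 77 79] [0.102 0.122 0.158]
256 [72 76 77] [0.102 0.122 0.161]
259 [73 77 79] [0.102 0.122 0.164]
262 [70 75 77] [0.102 0.122 0.166]
265 [72 76 79] [0.102 0.122 0.168]
268 [72 76 78] [0.102 0.122 0.172]
271 [71 75 77] [0.102 0.122 0.174]
```

Request:
arm_command(
  series=[
    [[0,0,0,0.1,0,-1,0],[0,0,0,0,0,-1,0],[0,0,0,0,0,-1,0],[0,0,0,0,0,-0.8,0],[0,0,0,0,0,0,0]],
  ],
)

```text
time: 6.05
tool_pos: [0.6361, 0.084, 0.1335]
tcp_rot: [-2.184, 0.071, 2.18]
wrist_force: [-1.5, -0.5, 0.1]
width: -0.0
```

```bash
python3 -c "
from tip import *
goto(t2w([.138,.12,.134]),RG)
w,d=bot.read_camera('wrist');cv2.imwrite('pics/w5.png',w)"
```

```text
t 6.05 tcp [0.6361 0.084  0.1335] tester [0.1327 0.1197 0.1335] shift cm [-0.05 -0.03 -0.53] F [-1.5 -0.5  0.1] w -0.0
turn [ 0.0075 -0.0016  0.0063]
```

View pics/w5.png

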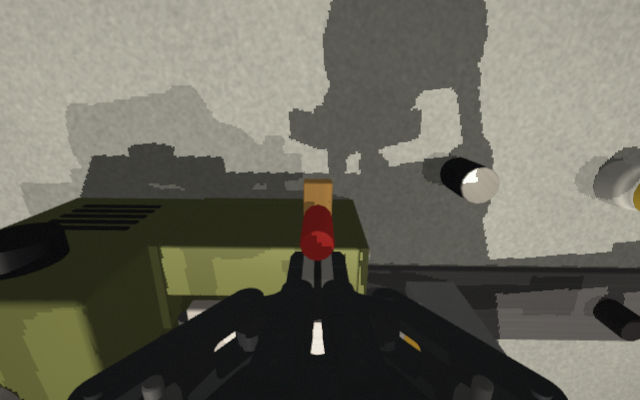

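The knob at (318,238) now rests against the fingertips and the bolt has slid out past the guide. I'll push on until it meets its stop.

Request:
arm_command(
  series=[
    [[0,0,0,0,0,-0.4,0],[0,0,0,0,0,-0.3,0],[0,0,0,0,0,-0.2,0],[0,0,0,0,0,0,0]],
  ],
)

```text
time: 6.5
tool_pos: [0.6382, 0.0839, 0.1336]
tcp_rot: [-2.167, 0.071, 2.197]
wrist_force: [-0.5, -0.4, -0.5]
width: -0.002
```

```bash
python3 -c "
from tip import *
goto(t2w([.138,.12,.134]),RG)"
```

```text
t 6.5 tcp [0.6382 0.0839 0.1336] tester [0.1347 0.1198 0.1336] shift cm [-0.05 -0.02 -0.33] F [-0.5 -0.4 -0.5] w -0.0
turn [0.0078 0.0139 0.0056]
```

The tool moved only 2 mm of the 9 mm commanded, so it has probably reached the bolt's stop. I'll back off, lift and check.

Request:
arm_command(
  series=[
    [[0,0,0,0,0,1,0],[0,0.014,0,0,0,0.5,0],[0,0,0,-4,0,0,0],[0,0,0,-4,0,0,0],[0,0,0,-4,0,0,0],[0,0,0,-2,2,0,0],[0,0,0,0,4,1,0],[0,0,0,0,4,1,0],[0,0,0,0,4,1,0],[0,0,0,0,0,0,0]],
  ],
)

```text
time: 7.5
tool_pos: [0.5798, -0.0556, 0.28]
tcp_rot: [-2.205, 0.068, 2.169]
wrist_force: [0.1, 0.5, -0.3]
width: -0.0
```

Run:
```python
from tip import *
for n in("scene","top"):
    im,d=bot.read_camera(n)
    cv2.imwrite(f"pics/{n}6.png",im)
    for s,c,m in blobs(im,(0,180,90),(6,255,255)):
        v,u=np.nonzero(m);P=np.array([w2t(p) for p in depthpt(n,np.c_[u,v],d[v,u])])
        print(n,c.round(1),np.median(P,0).round(3),P[:,2].max().round(3))
goto(t2w([0,-.196,.24]),RG)
```

```text
scene [285. 138.] [ 0.005 -0.194  0.199] 0.945
scene [493.2 220.7] [-0.039  0.301  0.172] 0.174
scene [373.8 255.7] [0.159 0.122 0.163] 0.171
scene [165.5 307.5] [ 0.428 -0.239  0.01 ] 0.014
top [377.7 100.6] [ 0.425 -0.244  0.01 ] 0.018
top [248.2 172. ] [0.154 0.122 0.165] 1.549
top [362.5 233.3] [-0.001 -0.196  0.198] 1.549
t 7.6 tcp [ 0.5809 -0.0524  0.28  ] tester [ 0.0883 -0.0206  0.28  ] shift cm [ 3.74 17.43  9.15] F [ 0.7 -0.3 -1.3] w 0.0
turn [ 0.015  -0.0165  0.0064]
```

View pics/scene6.png

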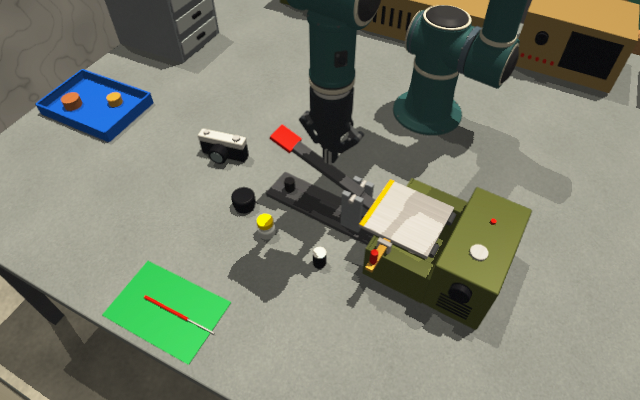

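The knob's top is now at tester x = 0.154, so the bolt is drawn about 34 mm. The hatch is still shut and the bystanders look unmoved. Next, over the paddle at tester (0, −0.195, 0.199).

Request:
arm_command(
  series=[
    [[0.015,-0.016,0.006,0,3.5,1.8,0],[0,0,0,0,3.5,1.8,0],[0,0,0,0,3.5,1.8,0],[0,0,0,0,3.5,1.8,0],[0,0,0,0,3.5,1.8,0],[0,0,0,0,0,0,0]],
  ],
)

```text
time: 8.2
tool_pos: [0.479, -0.2175, 0.2779]
tcp_rot: [-2.192, 0.071, 2.181]
wrist_force: [0.2, -0.1, -0.3]
width: 0.004
```

Run:
```python
from tip import *
goto(t2w([0,-.197,.20]),RG)
```

```text
t 8.2 tcp [ 0.479  -0.2175  0.2779] tester [-0.0004 -0.1932  0.2779] shift cm [7.79 0.39 0.  ] F [ 0.2 -0.1 -0.3] w 0.0
turn [ 0.0117 -0.0051  0.0021]
```

Request:
arm_command(
  series=[
    [[0,0,0,3,0.5,0,0],[0,0,0,3,0,0,0],[0,0,0,1,0,0,0],[0,0,0,0,0,0,0]],
  ],
)

```text
time: 8.6
tool_pos: [0.4829, -0.2191, 0.2077]
tcp_rot: [-2.201, 0.069, 2.174]
wrist_force: [-0.5, 0.1, 1.0]
width: 0.004
```

Run:
```python
from tip import *
goto(t2w([0,-.2,.19]),RG)
i=bot.camera_info('wrist');np.savez('wrist_i.npz',K=i['K'],D=i['dist_coeffs'],T=i['extrinsics'])
w,d=bot.read_camera('wrist');cv2.imwrite('pics/w7.png',w)
for v in range(232,272,4): print(v,w[v,311],w2t(depthpt('wrist',[[311,v]],[d[v,311]])[0]).round(3))
```

```text
t 8.6 tcp [ 0.4829 -0.2191  0.2077] tester [ 0.0037 -0.1945  0.2077] shift cm [1.77 0.55 0.4 ] F [-0.5  0.1  1. ] w 0.0
turn [ 0.0136 -0.0119  0.0026]
232 [16 19 84] [ 0.01  -0.191  0.198]
236 [14 17 83] [ 0.006 -0.191  0.196]
240 [14 18 83] [ 0.004 -0.191  0.197]
244 [61 64 66] [ 0.015 -0.191  0.223]
248 [59 62 64] [ 0.015 -0.192  0.228]
252 [60 63 66] [ 0.014 -0.192  0.231]
256 [61 65 67] [ 0.014 -0.192  0.235]
260 [60 64 65] [ 0.014 -0.192  0.238]
264 [60 64 66] [ 0.014 -0.192  0.242]
268 [60 64 66] [ 0.014 -0.192  0.245]
```

View pics/w7.png

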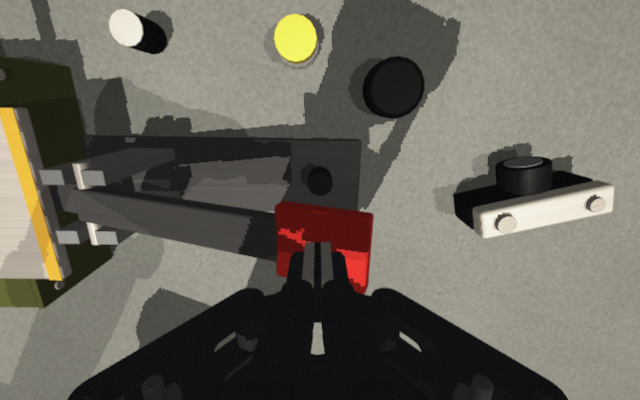

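The paddle lies directly under the tips at (320,245), with about 22 mm clearance. Lowering onto it.

Request:
arm_command(
  series=[
    [[0.012,-0.01,0,0.6,0.5,0.4,0],[0,0,0,0.6,0,0,0],[0,0,0,0.6,0,0,0],[0,0,0,0.6,0,0,0]],
  ],
)

```text
time: 9.05
tool_pos: [0.4831, -0.2252, 0.1891]
tcp_rot: [-2.196, 0.085, 2.173]
wrist_force: [-1.3, -1.5, 6.5]
width: -0.004
```

Run:
```python
from tip import *
goto(t2w([0,-.205,.15]),RG)
```

```text
t 9.05 tcp [ 0.4831 -0.2252  0.1891] tester [ 0.0044 -0.2006  0.1891] shift cm [3.9  0.43 0.48] F [-1.3 -1.5  6.5] w -0.0
turn [ 0.0033 -0.011  -0.0026]
```

Request:
arm_command(
  series=[
    [[0,0,0,0.8,0.2,0.1,0],[0,0,0,0.8,0.2,0.1,0],[0,0,0,0.8,0.1,0,0],[0,0,0,0.8,0.1,0,0]],
  ],
)

```text
time: 9.45
tool_pos: [0.4836, -0.234, 0.1621]
tcp_rot: [-2.207, 0.092, 2.167]
wrist_force: [-4.3, -0.8, 5.6]
width: -0.002
```

Run:
```python
from tip import *
goto(t2w([0,-.208,.15]),RG)
im=bot.read_camera("scene")[0];cv2.imwrite("pics/s8.png",im)
```

```text
t 9.45 tcp [ 0.4836 -0.234   0.1621] tester [ 0.0056 -0.2094  0.1621] shift cm [ 1.2  -0.15  0.58] F [-4.3 -0.8  5.6] w -0.0
turn [ 0.0032 -0.0184 -0.0078]
```

View pics/s8.png

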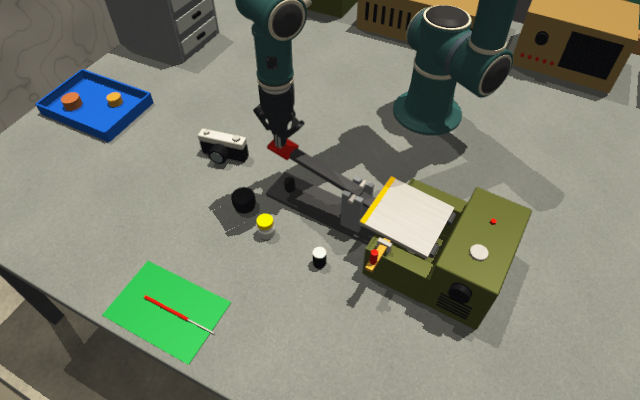

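Request:
arm_command(
  series=[
    [[0,0,0,0.7,0,0.2,0],[0,-0.005,0,0.8,0,0.2,0],[0,0,0,0.8,-0.05,0.1,0],[0,0,0,0.8,-0.05,0.1,0]],
  ],
)

```text
time: 9.9
tool_pos: [0.4837, -0.2387, 0.137]
tcp_rot: [-2.221, 0.104, 2.162]
wrist_force: [-2.2, -1.0, 7.3]
width: -0.005
```

Run:
```python
from tip import *
goto(t2w([0,-.208,.10]),RG)
```

```text
t 9.9 tcp [ 0.4837 -0.2387  0.137 ] tester [ 0.006 -0.214  0.137] shift cm [ 3.67 -0.67  0.7 ] F [-2.2 -1.   7.3] w -0.0
turn [ 0.0026 -0.0275 -0.0181]
```

Request:
arm_command(
  series=[
    [[0,-0.01,-0.005,0.8,-0.1,0.15,0],[0,-0.01,-0.005,0.8,-0.1,0.15,0],[0,0,0,0.8,-0.1,0.1,0],[0,0,0,0.8,-0.1,0.1,0],[0,0,0,0.8,-0.1,0.1,0]],
  ],
)

```text
time: 10.4
tool_pos: [0.4852, -0.2399, 0.1053]
tcp_rot: [-2.215, 0.105, 2.167]
wrist_force: [-1.4, 0.1, 7.1]
width: -0.0
```

Run:
```python
from tip import *
goto(t2w([0,-.205,.05]),RG)
im=bot.read_camera("scene")[0];cv2.imwrite("pics/s9.png",im[80:320,180:560].repeat(2,0).repeat(2,1))
```

```text
t 10.4 tcp [ 0.4852 -0.2399  0.1053] tester [ 0.0076 -0.215   0.1053] shift cm [ 5.5  -1.11  0.89] F [-1.4  0.1  7.1] w -0.0
turn [ 0.0017 -0.0228 -0.0181]
```

View pics/s9.png

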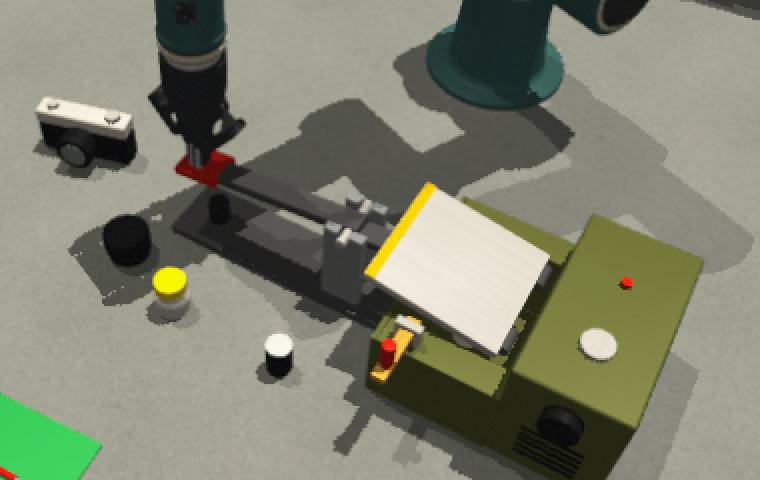

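The hatch is rising smoothly, the pin sits in the cradle at about (353,215) and the bystanders haven't moved.

Request:
arm_command(
  series=[
    [[0,-0.01,-0.005,0.8,-0.15,0.15,0],[0,-0.01,-0.005,0.8,-0.15,0.15,0],[0,0,0,0.8,-0.15,0.1,0],[0,0,0,0.8,-0.15,0.1,0],[0,0,0,0.8,-0.15,0.1,0]],
  ],
)

```text
time: 10.95
tool_pos: [0.4863, -0.2361, 0.072]
tcp_rot: [-2.204, 0.101, 2.172]
wrist_force: [-1.3, 2.2, 7.7]
width: -0.001
```

Run:
```python
from tip import *
goto(t2w([0,-.205,.047]),RG)
```

```text
t 10.95 tcp [ 0.4863 -0.2361  0.072 ] tester [ 0.0084 -0.2112  0.072 ] shift cm [ 2.48 -0.65  0.87] F [-1.3  2.2  7.7] w -0.0
turn [ 0.0004 -0.0152 -0.0135]
```

Request:
arm_command(
  series=[
    [[0,-0.005,-0.005,0.8,-0.15,0.1,0],[0,-0.005,-0.005,0.8,-0.15,0.1,0],[0,0,0,0.8,-0.1,0.1,0],[0,0,0,0.8,-0.1,0,0]],
  ],
)

```text
time: 11.35
tool_pos: [0.4875, -0.232, 0.0508]
tcp_rot: [-2.192, 0.09, 2.174]
wrist_force: [-33.0, 10.0, 85.9]
width: -0.0
```

Run:
```python
from tip import *
goto(t2w([0,-.205,.047]),RG)
```

```text
t 11.35 tcp [ 0.4875 -0.232   0.0508] tester [ 0.0093 -0.2071  0.0508] shift cm [ 0.37 -0.21  0.93] F [-33.   10.   85.9] w -0.0
turn [-0.0002 -0.0086 -0.0032]
```

It's hard on the stop at 86 N, so I'll ease the push off and keep some contact.

Request:
arm_command(
  series=[
    [[0,0,0,0.1,0,0,0]],
  ],
)

```text
time: 11.45
tool_pos: [0.4889, -0.2331, 0.0535]
tcp_rot: [-2.196, 0.092, 2.172]
wrist_force: [-0.8, -0.8, 0.6]
width: -0.0
```

Run:
```python
from tip import *
goto(t2w([0,-.205,.047]),RG)
```

```text
t 11.45 tcp [ 0.4889 -0.2331  0.0535] tester [ 0.0107 -0.208   0.0535] shift cm [ 0.63 -0.31  1.08] F [-0.8 -0.8  0.6] w -0.0
turn [ 0.     -0.0112 -0.005 ]
```

Request:
arm_command(
  series=[
    [[0,0,0,0.35,-0.05,0.1,0],[0,0,0,0.3,0,0,0]],
  ],
)

```text
time: 11.65
tool_pos: [0.4902, -0.2334, 0.0522]
tcp_rot: [-2.201, 0.094, 2.167]
wrist_force: [-9.4, 5.1, 20.9]
width: -0.004
```

Run:
```python
from tip import *
goto(t2w([0,-.205,.047]),RG)
im=bot.read_camera("scene")[0];cv2.imwrite("pics/s10.png",im[80:320,180:560].repeat(2,0).repeat(2,1))
goto(t2w([0,-.205,.047]),RG)
```

```text
t 11.65 tcp [ 0.4902 -0.2334  0.0522] tester [ 0.012  -0.2082  0.0522] shift cm [ 0.5  -0.32  1.21] F [-9.4  5.1 20.9] w -0.0
turn [-0.0007 -0.0154 -0.0058]
t 11.7 tcp [ 0.4904 -0.2336  0.0522] tester [ 0.0123 -0.2084  0.0522] shift cm [ 0.5  -0.34  1.24] F [-5.4  3.3 15.9] w -0.0
turn [-0.0006 -0.0159 -0.0063]
```

View pics/s10.png

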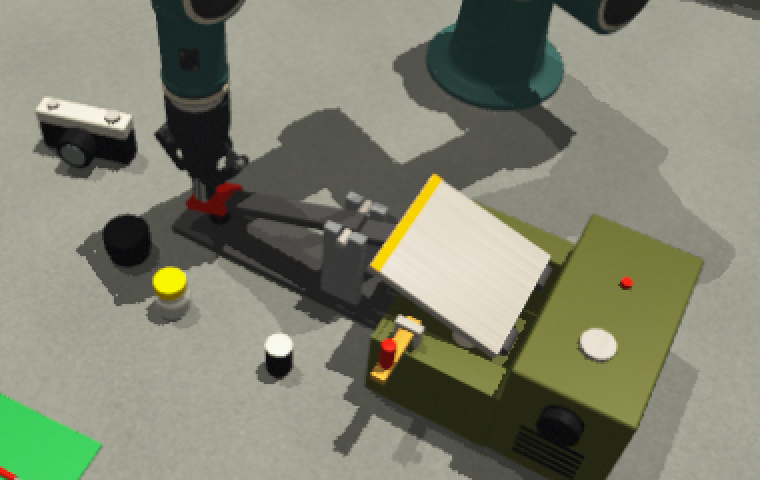

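The paddle is on the stop and the hatch is up on the lever's short end; bolt and bystanders look fine. Next I'll check that it holds still and measure the hatch angle.

Run:
```python
from tip import *
for k in range(8):
    im,d=bot.read_camera("top" if k%2 else "scene");s,_=st();print(round(s["time"],2),w2t(s["tool_pos"]).round(4),s["wrist_force"].round(1))
    if k in(6,7):
        n="top" if k%2 else "scene"
        b=max(blobs(im,(20,130,90),(32,255,255)),key=lambda b:b[0][3]);v,u=np.nonzero(b[2])
        P=np.array([w2t(p) for p in depthpt(n,np.c_[u,v],d[v,u])]);m=np.median(P,0);print(n,"stripe",m.round(3),"angle",np.arctan2(m[2]-.117,.21-m[1]).round(3))
        for s_,c,mm in blobs(im,(0,180,60),(6,255,255)):
            v,u=np.nonzero(mm);print(c.round(1),np.median([w2t(p) for p in depthpt(n,np.c_[u,v],d[v,u])],axis=0).round(3))
```

```text
11.75 [ 0.0123 -0.2084  0.0522] [-5.7  2.5 15.9]
11.8 [ 0.0123 -0.2084  0.0522] [-5.8  2.2 16.9]
11.85 [ 0.0122 -0.2084  0.0522] [-6.4  2.6 16.2]
11.9 [ 0.0123 -0.2084  0.0522] [-5.5  2.2 15.9]
11.95 [ 0.0123 -0.2084  0.0522] [-6.4  4.  15.1]
12.0 [ 0.0123 -0.2084  0.0522] [-5.9  2.2 15.7]
12.05 [ 0.0123 -0.2084  0.0522] [-5.4  3.2 15.1]
scene stripe [-0.078  0.281  0.166] angle 2.539
[287.1 179.6] [ 0.019 -0.191  0.064]
[492.8 220.9] [-0.038  0.3    0.171]
[373.2 256.1] [0.16  0.121 0.16 ]
[165.4 307.4] [ 0.428 -0.239  0.01 ]
12.1 [ 0.0123 -0.2084  0.0522] [-5.6  3.4 16.1]
top stripe [-0.001  0.065  0.165] angle 0.322
[377.6 100.6] [ 0.425 -0.244  0.011]
[248.7 172.4] [0.154 0.121 0.165]
[355.  241.2] [-0.018 -0.183  0.065]
[178.1 239.4] [-0.04   0.301  0.173]
```

The hold is steady: 16 N, hatch angle about 0.32 rad, bolt at about 34 mm. Handing it in.

Run:
```python
from tip import *
print(bot.finish_job())
goto([0,0,0])
```

```text
the job is handed in; nothing more can be done
None
the job is handed in; nothing more can be done
```

The bolt is drawn back, and the job was handed in at about 12 s with the arm holding the paddle down on its stop and the hatch open. No verdict was reported.

**What I did:** I found the tester by its knob, paddle and hatch edge in the two fixed cameras; the fit agreed within 2 mm. I pushed the knob back to its stop with the shut fingertips, then pressed the paddle down in small steps to the rubber stop.

**Last checks:**
- **Bolt:** the knob measured at tester x = 0.154 m, so the bolt is drawn about 34 mm.
- **Hatch:** the top camera gave about 0.32 rad. The scene camera's stripe reading was no use, because its colour mask picked up the housing instead.
- **Hold:** the tool stayed still, pressing with about 16 N, for the last 0.4 s before hand-in.
- **Lever and bystanders:** in the last picture the pin was in its cradle and the camera, lens, jar and can looked unmoved. I judged these by eye only and did not measure how far the pin had moved.

**What disagreed or went wrong:**
- **Fingertip height:** the depth images put the shut fingertips about 35 mm higher than the reported tool pose and the stated overhang imply. My first push therefore passed over the knob without touching it. I used the measured offset from then on.
- **Force on the stop:** meeting the stop briefly gave 86 N upward (about 93 N in all, limit 120 N). Easing off then dropped the reading to about 0.6 N for a moment before I pressed again. I did not look at the hatch during that dip.
- **Paddle position:** the tool drifted about 12 mm sideways from the paddle's centre line, but stayed on the paddle.

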